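# Hold a block battery in the window of a checking gate

### The arm

A 7-joint arm with a two-finger parallel gripper is mounted at the origin on a cart in front of the work surface, level with it; the furniture and walls round the work are solid. World frame = base frame: x ahead of the robot, y to its left, z up, the work surface at z = 0. Lengths are in mm, angles in rad, forces in N, time in s.
With the tool pointing down it reaches from about 400 to 875 mm from the base axis. Payload 19.3 kg.
Tool frame: the origin (TCP) lies at the very end of the fingers, on their centre line; the grasp point (between the pads) lies 19 mm behind it (grip_point_offset is the z of the grasp point in the tool frame, in mm); z points along the fingers, y is the line along which they close (so a half turn about z gives the same grasp; the last joint's range is limited). The gripper opens to 85 mm and grips with 20 to 120 N. Pads are 22 mm wide; open, the fingers measure 114 mm over their backs; the gripper's body (76 mm by 85 mm) begins 54 mm behind the grasp point. The pads swing forward as they close: fully open they stand 13 mm farther back than shut.
Start: joints at [-1.319, 0.521, -0.036, 1.599, 0.021, 1.021, -0.113], TCP at [197.69, 592.902, 231.291] pointing down, gripper open.
Joint ranges: [-2.91, 2.91], [-0.3, 2.13], [-1.5, 1.42], [0.17, 2.43], [-1.26, 4.41], [0.16, 1.93], [-2.52, 2.52]. Speed limits (rad/s): [1.89, 1.89, 2.39, 2.39, 3.01, 3.01, 3.01].

### API

Orientations are given as a 3x3 rotation matrix whose columns are the frame's x, y, z axes.
In Python, from workcell import movep, movel, goto_joints, open_gripper, clamp, wait, inverse_kinematics, read_state, camera, PlanningError, finish_job, grip_point_offset gives the robot as it stands. Calls block until the motion is done:
- movep(position, orientation): joint-space move of the TCP to a pose.
- movel(position, frame=None, max_speed=150, guard=None): straight line of the TCP; frame=None keeps the orientation; max_speed is the mean speed in mm/s. With guard (N) it stops when the force on the tool has changed by that much, and returns True; else False.
- goto_joints(angles): joint-space move.
- open_gripper() and clamp(): open the fingers fully, or close them until they stop; the grip force is fixed at half the most.
- wait(seconds).
- inverse_kinematics(position, orientation): joint angles nearest the present ones, or None.
- read_state(): the state.
- camera(name): name is "scene" or "top" or "wrist"; returns a dict with "image" (480x640x3 uint8, blue, green, red), "range_z" (480x640 float32, mm along the optical axis (not along the pixel's ray), 0 where there is no reading), "fx", "fy", "cx", "cy" (pixels), "cam_to_world" (4x4, takes a point from camera to world coordinates). Camera axes: x right, y up, looking along -z (the intrinsics and any distortion apply to the point x, -y, -z); pixel columns grow to the right and rows downward; lengths in mm; the calibration is good to about 2 mm. A picture is of the moment at which its call begins.
A pose or a line that the arm cannot do raises PlanningError and nothing moves.
- finish_job(): hands the job in; it is judged then, once.
The state is a dict: "time": time; "qpos": joint angles; "qvel": joint speeds; "joint_efforts": joint torques, N m; "eef_pos": TCP position; "tool_rot": TCP orientation; "ft_force": force on the tool from outside, world axes, zero at the start; "torque": the same for the moment, N m; "finger_gap": finger opening in mm; "gripper_force": force on a finger pad.
Only numpy, scipy, OpenCV 4.12 (cv2) and the standard library are available. Lean on these libraries where they do the work, as an engineer would, in place of code of your own. Each camera call takes 0.05 s, during which the arm holds its last target. There are 200 camera calls.

### The job

Pull the red dark slide of the blue checking gate out by its black handle until it stops, so that the window in the top is fully open. Then pick up the black and orange block battery, gripping it near its top, and lower it upright through the window until at least its bottom centimetre is below the top plate. Finish while still holding it there, still and hanging free of the window's edges, and leave the other things on the bench where they are.

Things in the scene. Friction and masses are not known exactly. Their poses are not given: they have to be found in the camera images.
- gate: Optical checking gate, fixed to the bench: a hollow blue box 80 (x) x 90 (y) x 80 (height) mm with a bare aluminium top plate 4 mm thick. Origin: centre of its underside, on the bench. z up; -x is its front with a small display, -y the side where the slide comes out, +y the side with a short round sensor plug (sticks out 21 mm, 50 mm up). The chamber below the plate is empty down to 14 mm above the bench: a battery let go in the window falls in.
- window (a point): Centre of the rectangular window in the top plate, at the plate's upper face, 80 mm above the bench. The window is 22 mm along the gate's x and 30 mm along its y, 2 mm more on each side than the battery, its upper edge slightly bevelled. Same axes as the gate.
- slide (a joint): Pull-out of the red dark slide, in m. 0 = fully in, 0.060 = fully out at its stop; it moves along the gate's -y. It starts between 0 and 0.015, covering at least part of the window. The window is fully clear above 0.040. About 2 N of friction; it stays where it is left. The red plate is 4 mm thick, its upper face 7 mm below the top of the gate.
- slide_handle (a point): Centre of the upper face of the slide's black upright handle, which moves with the slide. The handle is a fin 40 mm along the gate's x, 12 mm thick along its y, and rises from 69 to 101 mm above the bench (this point at 101 mm). Slide fully in, there are 32 mm free between it and the gate's side wall. Same axes as the gate.
- battery: Loose black and orange 9 V block battery, standing upright, about 46 g. 18 mm along its x, 26 mm along its y, the case 46 mm tall, with two metal studs up to 49 mm. Origin: centre of its underside; z up. To reach deep enough through the window it must be gripped in the upper part of the case: leave the lowest 16 to 22 mm free of the fingers.
- cell: Bystander: loose round cell lying on the bench, 14 x 50 x 14 mm, long along its y; origin at the centre of its underside.
- pulley: Bystander: loose white toothed pulley, 24 mm across, 18 mm tall; origin at the centre of its underside.
- oil: Bystander: small loose yellow dispensing bottle with a black cap and a pointed nozzle, standing, 28 mm across, 78 mm tall; origin at the centre of its underside.
- clamp: Bystander: loose pale aluminium clamp block with drilled holes, 24 x 40 x 18 mm; origin at the centre of its underside.

How it is judged:
By the outcome, as a careful person would: the job done as asked, in the order asked, and still so for the second after the job is handed in, while the arm keeps its last pose, push and grip.
It also fails if it takes over 45 s, if anything falls off the work surface, if the arm or the gripper's body presses on something with over 40 N, if the wrist force passes 120 N, or if a joint passes its speed limit or range.

## Working session

There is one attempt and no reset: what is moved stays moved. The work goes in short steps, each a Python script; the robot and the scene stay as the last script left them, time stands still between calls to the robot, and variables do not carry over. Pictures are saved under pics/ and viewed, at most 10 in all, crops included, and the job is handed in when it is done.

```bash
mkdir -p pics; ls
python3 - <<'E'
from workcell import *
import cv2,numpy as np
for n in("scene","top"):
    c=camera(n); cv2.imwrite(f"pics/{n}0.png",c["image"]); np.savez(f"pics/{n}0.npz",**c)
    print(n,c["fx"],c["cx"],c["cy"],c["cam_to_world"].round(3).tolist(),[k for k in c], (c["range_z"]>0).mean())
print(grip_point_offset,read_state())
E
```

```text
pics
scene 483.5444761383944 319.73497148126876 242.74163123842686 [[-0.727, 0.353, -0.588, 46.914], [-0.686, -0.403, 0.606, 420.662], [-0.023, 0.844, 0.536, 570.168], [0.0, 0.0, 0.0, 1.0]] ['image', 'range_z', 'fx', 'fy', 'cx', 'cy', 'cam_to_world'] 0.9960026041666666
top 536.0601744343239 312.8718969392214 245.42658715804254 [[0.173, 0.963, -0.204, 352.046], [-0.985, 0.171, -0.031, -139.585], [0.005, 0.207, 0.978, 1274.024], [0.0, 0.0, 0.0, 1.0]] ['image', 'range_z', 'fx', 'fy', 'cx', 'cy', 'cam_to_world'] 0.9960123697916666
-18.700000000000003 {'time': 0.1, 'qpos': array([-1.31920919,  0.52191556, -0.0363224 ,  1.59994772,  0.02123229,
        1.02107854, -0.1127942 ]), 'qvel': array([-0.00050753,  0.00099308, -0.00012702, -0.001667  ,  0.00103383,
       -0.00106427, -0.00205046]), 'joint_efforts': array([ 2.30166559e-03, -9.28485489e+01,  1.98372513e+00, -3.70537090e+01,
        1.82172860e-02,  5.29053112e-03, -9.55413088e-05]), 'eef_pos': array([197.61460556, 592.62961085, 230.80872642]), 'tool_rot': array([[-9.48674043e-01,  3.16255458e-01, -2.11734958e-04],
       [ 3.16255514e-01,  9.48673583e-01, -9.39934159e-04],
       [-9.63919469e-05, -9.58653487e-04, -9.99999536e-01]]), 'ft_force': array([-0.05053944, -0.25877759,  0.57761828]), 'torque': array([-0.00405191,  0.0132151 ,  0.01010717]), 'gripper_force': 0.0, 'finger_gap': 85.31414865517962}
```

View pics/scene0.png

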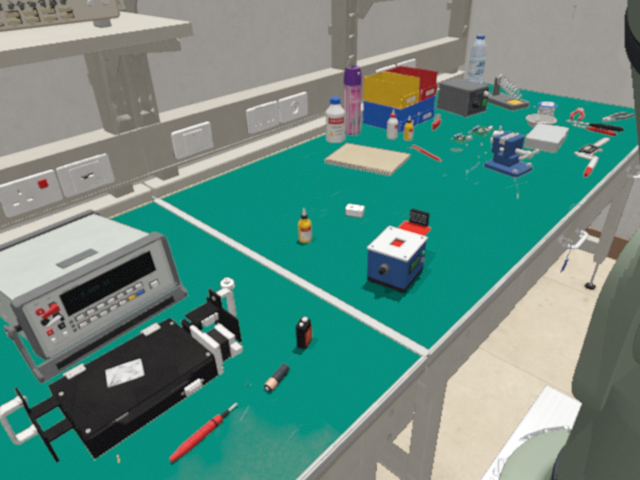

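View pics/top0.png

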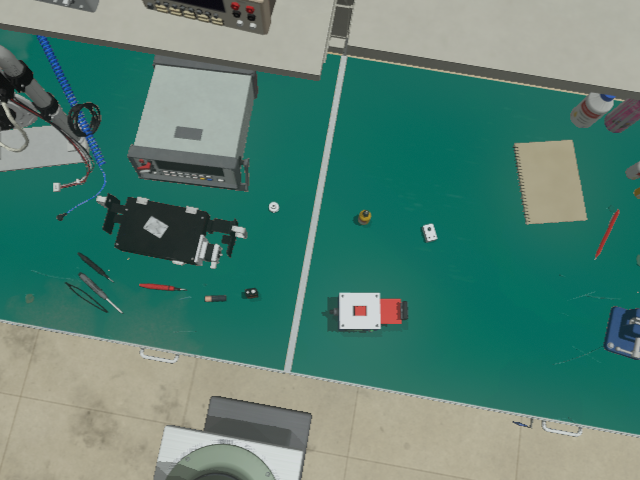

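The scene view shows the gate at (398,255) with its handle at (418,215) and the battery at (304,332). In the top view the gate plate is at (360,311), the red window at (360,311), the handle at (403,310), and the battery at (251,293) with the cell at (216,299) beside it.

```bash
cat > h.py <<'E'
import cv2,numpy as np
def plane(c,uv,z):
    uv=np.atleast_2d(np.asarray(uv,float)); T=c["cam_to_world"]
    d=np.c_[(uv[:,0]-c["cx"])/c["fx"],-(uv[:,1]-c["cy"])/c["fy"],-np.ones(len(uv))]@T[:3,:3].T
    return T[:3,3]+d*((z-T[2,3])/d[:,2])[:,None]
def world(c):
    v,u=np.indices(c["range_z"].shape); r=c["range_z"]; T=c["cam_to_world"]
    p=np.stack([(u-c["cx"])/c["fx"]*r,-(v-c["cy"])/c["fy"]*r,-r],-1)
    return p@T[:3,:3].T+T[:3,3]
def rect(mask,c,z,off=(0,0)):
    cs,_=cv2.findContours(mask.astype(np.uint8),cv2.RETR_EXTERNAL,cv2.CHAIN_APPROX_NONE)
    k=max(cs,key=cv2.contourArea).reshape(-1,2)+np.array(off)
    p=plane(c,k,z)[:,:2].astype(np.float32)
    return cv2.minAreaRect(p)
E
python3 - <<'E'
import numpy as np,cv2
from h import *
c=dict(np.load("pics/top0.npz")); W=world(c); im=c["image"].astype(int)
def roi(u0,u1,v0,v1):
    m=np.zeros(im.shape[:2],bool); m[v0:v1,u0:u1]=1; return m
b,g,r=im[...,0],im[...,1],im[...,2]
print("bench z",np.median(W[240:280,380:420,2]))
R=roi(325,415,280,345)
print("plate",rect(R&(im.min(-1)>130),c,80))
print("red",rect(roi(350,370,300,320)&(r>120)&(g<90),c,73))
print("handle",rect(roi(385,415,290,330)&(im.max(-1)<75)&(W[...,2]>85),c,101), np.median(W[roi(397,408,302,318)][:,2]))
B=roi(238,262,282,304)
print("batt z>30",rect(B&(W[...,2]>30),c,46)); print("batt dark",rect(B&((im.max(-1)<70)|(r>g+30)),c,46))
for n,R2,z in(("cell",roi(200,232,290,308),7),("oil",roi(352,376,205,230),40),("clamp",roi(418,442,220,246),18),("pulley",roi(264,284,198,218),18)):
    print(n,rect(R2&(abs(im-np.median(im[240:280,380:420].reshape(-1,3),0)).max(-1)>50),c,z))
c2=cv2.imread("pics/top0.png"); s=dict(np.load("pics/scene0.npz"))["image"]
a=cv2.resize(c2[275:350,190:420],None,fx=3.4,fy=3.4,interpolation=cv2.INTER_CUBIC)
q=cv2.resize(s[190:400,240:440],None,fx=1.5,fy=1.5); 
o=np.zeros((590,790,3),np.uint8); o[:a.shape[0],:a.shape[1]]=a[:,:790]; o[260:260+q.shape[0],:q.shape[1]]=q
cv2.imwrite("pics/crop0.png",o)
E
```

```text
bench z 0.32597277330000907
plate ((474.26605224609375, -229.02798461914062), (77.46585845947266, 91.67530822753906), 9.996315956115723)
red ((476.01348876953125, -230.4537811279297), (17.814146041870117, 22.680395126342773), 10.003222465515137)
handle ((489.90728759765625, -323.1605224609375), (39.16130828857422, 13.122538566589355), 10.009705543518066) 96.89311697742119
batt z>30 ((475.318359375, 22.42290496826172), (19.07994842529297, 27.024185180664062), 21.44249725341797)
batt dark ((473.51654052734375, 21.379772186279297), (23.051610946655273, 29.850479125976562), 11.21459674835205)
cell ((449.9918518066406, 106.5844955444336), (11.834065437316895, 47.605777740478516), 10.009818077087402)
oil ((698.62158203125, -207.77088928222656), (27.6967716217041, 34.17755889892578), 72.41056060791016)
clamp ((695.6113891601562, -370.21185302734375), (42.6202278137207, 29.456544876098633), 25.48931312561035)
pulley ((691.9693603515625, 10.152536392211914), (25.341022491455078, 24.296005249023438), 10.949825286865234)
```

View pics/crop0.png

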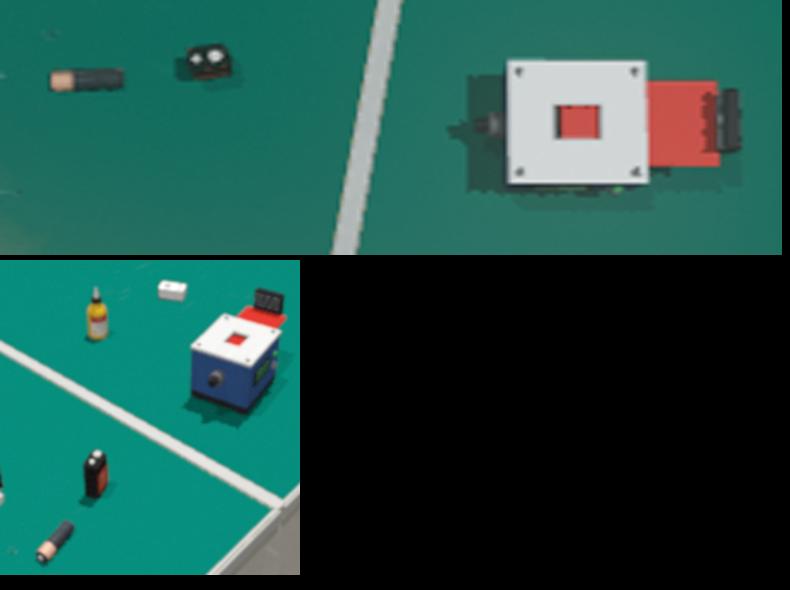

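Top crop: the plate is square to the slide, which is part-way out (about 12 mm), so the gate is yawed about 10°. The battery stands with its two studs towards the robot's view, and the cell is behind it. I'll move over the gate, looking at the battery on the way.

```bash
cat >> h.py <<'E'
def tool(deg,flip=1):
    a=np.deg2rad(deg); y=flip*np.array([np.cos(a),np.sin(a),0]); z=np.array([0,0,-1.]); return np.c_[np.cross(y,z),y,z]
E
python3 - <<'E'
from workcell import *
from h import *
for f in(1,-1):
    for p in([475,22,200],[480,-270,230]):
        print(f,p,inverse_kinematics(p,tool(10,f)))
F=min((1,-1),key=lambda f:abs(inverse_kinematics([475,22,200],tool(10,f))[6])+abs(inverse_kinematics([480,-270,230],tool(10,f))[6]))
print(F)
movep([450,22,220],tool(10,F)); c=camera("wrist"); np.savez("pics/wb.npz",**c); a=c["image"]
movep([475,-260,280],tool(10,F)); c=camera("wrist"); np.savez("pics/wg.npz",**c); b=c["image"]
cv2.imwrite("pics/w1.png",np.hstack([cv2.resize(a,(400,300)),cv2.resize(b,(400,300))]))
s=read_state(); print(s["time"],s["eef_pos"],c["cam_to_world"].round(2).tolist())
E
```

```text
1 [475, 22, 200] [-0.54008707  0.36043386  0.46954358  2.03341351 -0.22506736  0.79670434
  0.23642471]
1 [480, -270, 230] [-0.21950865  0.57249414  0.92168633  1.83023295 -0.5348533   1.00967357
  1.09689731]
-1 [475, 22, 200] [-0.99322584  0.67295755  1.233625    2.05022232 -0.77655102  0.99600746
 -2.32035209]
-1 [480, -270, 230] [-0.34538174  0.75299688  1.22940506  1.83486088 -0.78521923  1.14675172
 -1.80458998]
1
3.55 [ 475.49615904 -258.33506959  279.6265176 ] [[0.98, -0.17, -0.05, 461.71], [0.18, 0.94, 0.28, -186.36], [-0.0, -0.29, 0.96, 422.7], [0.0, 0.0, 0.0, 1.0]]
```

View pics/w1.png

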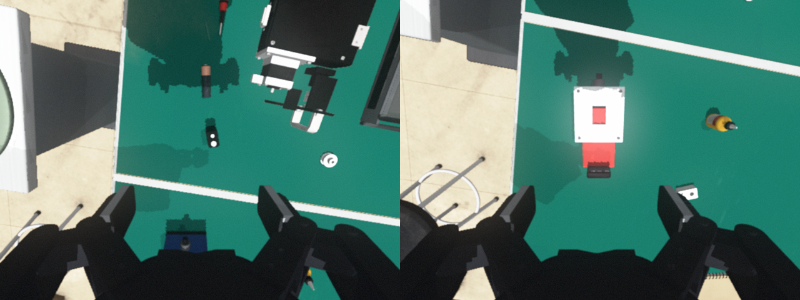

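Left half: the battery is at full-res pixel (340,215), with the cell at (330,130). Right half: the gate plate is at (318,183), the red window inside it, and the handle at (317,273). Next I'll measure these.

Run:
```python
from h import *
c=dict(np.load("pics/wg.npz")); im=c["image"].astype(int); W=world(c)
b,g,r=im[...,0],im[...,1],im[...,2]; v,u=np.indices(b.shape)
R=(u>260)&(u<380)&(v>120)&(v<300)
print("plate",rect(R&(im.min(-1)>140),c,80))
print("win",rect(R&(v>155)&(v<205)&(r>100)&(g<100)&(u>295)&(u<345),c,73))
M=R&(v>180)&(im.max(-1)<80)&(W[...,2]>90); print("handle",rect(M,c,101),M.sum(), W[M][:,2].min(),W[M][:,2].max())
p=W[R&(im.min(-1)>140)]; print("platez",np.median(p[:,2]), np.median(p[:,:2],0))
c=dict(np.load("pics/wb.npz")); im=c["image"].astype(int); W=world(c)
v,u=np.indices(b.shape); R=(u>315)&(u<365)&(v>185)&(v<245); z=W[...,2]
print("batt",rect(R&(z>38),c,46)); 
S=R&(z>38)&(im.min(-1)>120); n,l,st,ce=cv2.connectedComponentsWithStats(S.astype(np.uint8)); print(st[1:],plane(c,ce[1:],49).round(1).tolist())
print(np.percentile(z[R],[50,95,99]))
```

```text
plate ((473.5586242675781, -230.91270446777344), (82.37623596191406, 91.52347564697266), 9.882859230041504)
win ((480.5787353515625, -217.2777557373047), (0.0, 0.0), 0.0)
handle ((489.519775390625, -322.99407958984375), (38.636932373046875, 14.665608406066895), 10.098306655883789) 437 90.00267105828033 422.69678712452566
platez 80.31901602328065 [ 472.86726424 -228.51418309]
batt ((475.65118408203125, 22.52696990966797), (17.448392868041992, 27.805767059326172), 19.733488082885742)
[[337 214   7   7  38]
 [337 225  10  10  76]] [[473.6, 27.2, 49.0], [477.7, 15.2, 49.0]]
[ 1.3714281  47.09639203 49.89265304]
```

Run:
```python
from workcell import *
from h import *
R=tool(10); d=np.array([np.sin(np.deg2rad(10)),-np.cos(np.deg2rad(10)),0])
h=np.array([489.6,-323,80.])
movep(h+[0,0,60],R); print(movel(h,max_speed=100,guard=15)); clamp()
s=read_state(); print(s["time"],s["eef_pos"],s["finger_gap"],s["gripper_force"],s["ft_force"])
e=s["eef_pos"]
print(movel(e+58*d,max_speed=50,guard=18)); s=read_state(); print(s["time"],s["eef_pos"]-e,(s["eef_pos"]-e)@d,s["ft_force"],s["finger_gap"])
```

```text
False
5.4583 [ 490.60101536 -323.11181751   80.76278037] 38.70444702718455 59.335554242134094 [2.05354909 1.33546879 7.50653599]
True
6.3417 [  7.84059516 -44.88463134  -0.05774619] 45.56423799150127 [-1.75177422  4.90010583 12.34868569] 38.63357547591049
```

Run:
```python
from workcell import *
from h import *
d=np.array([np.sin(np.deg2rad(10)),-np.cos(np.deg2rad(10)),0])
e=read_state()["eef_pos"]
print(movel(e+10*d,max_speed=15,guard=25)); wait(.1); s=read_state(); print((s["eef_pos"]-e)@d,s["ft_force"])
open_gripper(); e=read_state()["eef_pos"]; movel(e+[0,0,90],max_speed=150); movel(e+[-20,30,200],max_speed=200)
c=camera("wrist"); np.savez("pics/wg2.npz",**c); cv2.imwrite("pics/w2.png",c["image"]); print(read_state()["time"])
im=c["image"].astype(int); W=world(c);v,u=np.indices(im.shape[:2]); z=W[...,2]
M=(z>90)&(z<106)&(im.max(-1)<80)&(abs(W[...,0]-495)<50)&(abs(W[...,1]+370)<40); print("handle",rect(M,c,101))
M=(z>70)&(z<90)&(im.min(-1)>140)&(abs(W[...,0]-473)<60)&(abs(W[...,1]+230)<60); print("plate",rect(M,c,80))
```

```text
True
-0.07200536309949895 [-4.00385902  3.97559735 15.29128938]
8.8667
handle ((497.212890625, -368.8419494628906), (37.647605895996094, 13.862021446228027), 10.200469017028809)
plate ((474.0187683105469, -230.41986083984375), (80.04109191894531, 90.76335144042969), 9.962159156799316)
```

View pics/w2.png

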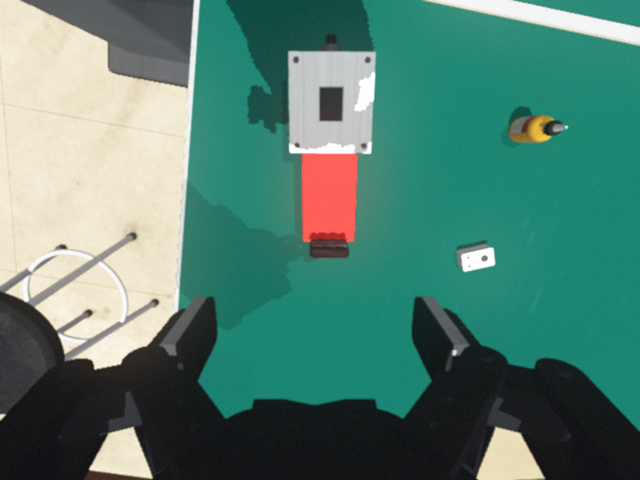

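The picture shows the window (331,103) dark and clear, and the red plate out with its handle at (329,249). My measurements put the slide at about 57 mm. I'll push once more from inside the handle with closed fingers to make sure it's at the stop.

Run:
```python
from workcell import *
from h import *
d=np.array([np.sin(np.deg2rad(10)),-np.cos(np.deg2rad(10)),0]); R=tool(10)
h=np.array([497.6,-368.4,83.])
clamp(); p=h-45*d
movel(p+[0,0,60],R,max_speed=250); print(movel(p,max_speed=120,guard=15))
print(movel(p+36*d,max_speed=40,guard=8)); s=read_state(); a=s["eef_pos"]; print((a-p)@d,s["ft_force"])
print(movel(a+10*d,max_speed=20,guard=25)); s=read_state(); print((s["eef_pos"]-a)@d,s["ft_force"],s["time"])
movel(s["eef_pos"]-6*d,max_speed=100); 
e=read_state()["eef_pos"]; movel(e+[0,0,110],max_speed=200); open_gripper(); print(read_state()["time"])
```

```text
False
True
30.485093089505106 [-0.89404163  1.11898229 -0.60709087]
True
-0.06972935168723865 [0.37401033 0.14937613 1.13396999] 12.0167
13.75
```

The second push met the same hard stop with no further travel, so the slide is fully out. Now the battery.

Run:
```python
from workcell import *
from h import *
R=tool(19.5); b=np.array([475.6,22.3,17.5])
movep(b+[0,0,80],R); print(movel(b,max_speed=120,guard=12)); 
s=read_state(); print(s["eef_pos"]); clamp(); s=read_state(); print(s["eef_pos"],s["finger_gap"],s["gripper_force"],s["ft_force"],s["time"])
movel(s["eef_pos"]+[0,0,150],max_speed=200)
movep([474,-231,175],tool(10)); wait(.2)
s=read_state(); print(s["eef_pos"],s["finger_gap"],s["time"],s["tool_rot"].round(4).tolist())
ims=[]
for n in("wrist","top","scene"):
    c=camera(n); np.savez(f"pics/f_{n}.npz",**c); ims.append(c["image"])
t=cv2.resize(ims[1][260:360,300:430],(390,300)); sc=cv2.resize(ims[2][150:310,320:480],(390,300)); 
cv2.imwrite("pics/f.png",np.hstack([np.vstack([t,sc]),cv2.resize(ims[0][150:450,220:420],(400,600))]))
```

```text
False
[475.88907675  22.05801948  17.93004664]
[475.68187176  22.38625147  17.75330967] 16.379602857477536 58.42567563056946 [-5.68893587e-03  4.57909330e-01  6.68800693e+00] 16.6167
[ 474.47080176 -229.69328149  174.88501723] 16.319242832390422 18.7083 [[-0.1758, 0.9844, -0.0001], [0.9844, 0.1758, 0.0004], [0.0004, 0.0, -1.0]]
```

View pics/f.png

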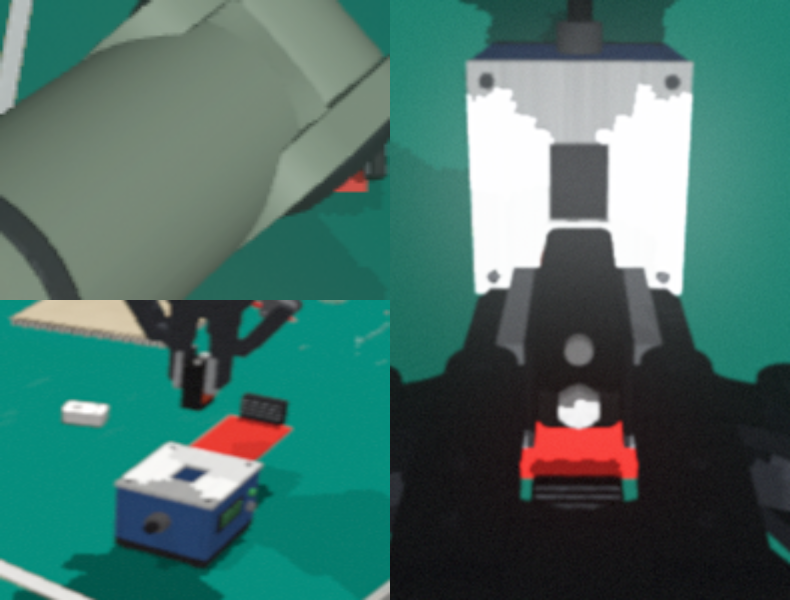

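Scene and wrist views: the battery is upright in the fingers, with its studs at full-res wrist (314,325) and (315,353). The clear window is at (309,241), close in front of the hanging battery. Next I'll compare the two in the wrist image.

Run:
```python
from h import *
a=np.deg2rad(10); G=np.array([[np.cos(a),np.sin(a)],[-np.sin(a),np.cos(a)]])
c=dict(np.load("pics/f_wrist.npz")); im=c["image"]; g=im.max(-1).astype(int); W=world(c); z=W[...,2]; v,u=np.indices(z.shape)
M=(g<130)&(u>285)&(u<335)&(v>212)&(v<263)&(v>215); M[:, :]&=True
n,l,st,ce=cv2.connectedComponentsWithStats(M.astype(np.uint8)); i=l[240,309]; print(st[i],ce[i])
x,y,w,hh=st[i][:4]
k=[[x,y],[x+w-1,y],[x+w-1,y+hh-1],[x,y+hh-1]]; q=plane(c,k,80)[:,:2]; print("win corners",q.round(1).tolist(),q.mean(0), rect(l==i,c,80))
pm=(z>72)&(z<88)&(im.min(-1)>90)&(v>160)&(v<300); print("plate",rect(pm,c,80))
S=(im.min(-1)>85)&(u>300)&(u<330)&(v>310)&(v<370); n,l,st,ce=cv2.connectedComponentsWithStats(S.astype(np.uint8))
print(st[1:],z[S].min(),z[S].max()); p=plane(c,ce[1:],206)[:,:2]; print(p.round(1).tolist())
e=np.array([474.47,-229.69]); print("studs in gate axes rel TCP",((p-e)@G.T).round(1).tolist(),"win rel TCP",(G@(q.mean(0)-e)).round(2))
# battery near upper edge (front face z range profile along centre column)
print([(r,z[r,312].round(0),W[r,312,:2].round(0).tolist()) for r in range(250,375,8)])
```

```text
[ 300  222   29   38 1036] [313.95752896 240.16891892]
win corners [[460.9, -217.6], [481.1, -214.0], [486.5, -242.3], [465.6, -246.0]] [ 473.49044265 -229.97991178] ((473.4886779785156, -229.95831298828125), (20.869693756103516, 28.989482879638672), 9.418559074401855)
plate ((473.828369140625, -229.9162139892578), (80.09376525878906, 90.27908325195312), 9.84620189666748)
[[307 318  14  15 159]
 [303 343  22  22 370]] 72.75510744751313 317.95096966407755
[[472.5, -224.5], [474.8, -237.2]]
studs in gate axes rel TCP [[-1.0, 5.5], [-0.9, -7.4]] win rel TCP [-1.02 -0.12]
[(250, np.float64(14.0), [477.0, -259.0]), (258, np.float64(14.0), [478.0, -268.0]), (266, np.float64(162.0), [470.0, -218.0]), (274, np.float64(172.0), [470.0, -218.0]), (282, np.float64(182.0), [470.0, -218.0]), (290, np.float64(189.0), [471.0, -219.0]), (298, np.float64(197.0), [471.0, -218.0]), (306, np.float64(204.0), [471.0, -218.0]), (314, np.float64(204.0), [471.0, -221.0]), (322, np.float64(207.0), [471.0, -223.0]), (330, np.float64(206.0), [472.0, -227.0]), (338, np.float64(203.0), [473.0, -232.0]), (346, np.float64(205.0), [474.0, -234.0]), (354, np.float64(207.0), [474.0, -237.0]), (362, np.float64(206.0), [475.0, -241.0]), (370, np.float64(74.0), [493.0, -347.0])]
```

Run:
```python
from workcell import *
from h import *
R=tool(9.9); t=np.array([474.28,-228.9]); cmd=t.copy()
def settle(z,sp,n=1,guard=None):
    global cmd
    for i in range(n):
        hit=movel([*cmd,z],R,max_speed=sp,guard=guard); wait(.25); s=read_state(); e=s["eef_pos"]
        print(hit,e.round(2),s["ft_force"].round(2),round(s["time"],1))
        if hit: return hit
        cmd=cmd+(t-e[:2])
settle(107,80,3)
f0=read_state()["ft_force"]
if not settle(97,20,2,6): print("down",settle(85.3,15,2,6))
s=read_state(); print(s["ft_force"]-f0,s["tool_rot"].round(4).tolist(),s["finger_gap"])
c=camera("wrist"); np.savez("pics/g.npz",**c); d=camera("scene"); np.savez("pics/gs.npz",**d)
cv2.imwrite("pics/g.png",np.hstack([cv2.resize(d["image"][180:300,350:450],(360,432),interpolation=2),cv2.resize(c["image"][190:370,230:400],(408,432),interpolation=2)]))
```

```text
False [ 474.45 -228.9   107.27] [ 0.48 -0.15 -0.45] 20.1
False [ 474.13 -228.91  107.  ] [ 0.2  -0.73 -0.55] 20.6
False [ 474.27 -228.88  107.  ] [ 0.12  0.22 -1.14] 21.1
False [ 474.34 -228.92   97.1 ] [-0.31 -0.41 -0.73] 22.0
False [ 474.21 -228.86   96.97] [-0.3   0.13 -1.64] 22.5
False [ 474.33 -228.93   85.37] [ 0.01  0.15 -0.19] 23.7
False [ 474.26 -228.9    85.32] [-0.07  0.09 -0.22] 24.2
down None
[-0.19173614 -0.12740576  0.92149039] [[-0.1719, 0.9851, 0.0001], [0.9851, 0.1719, 0.0], [-0.0, 0.0001, -1.0]] 16.649128220707127
```

View pics/g.png

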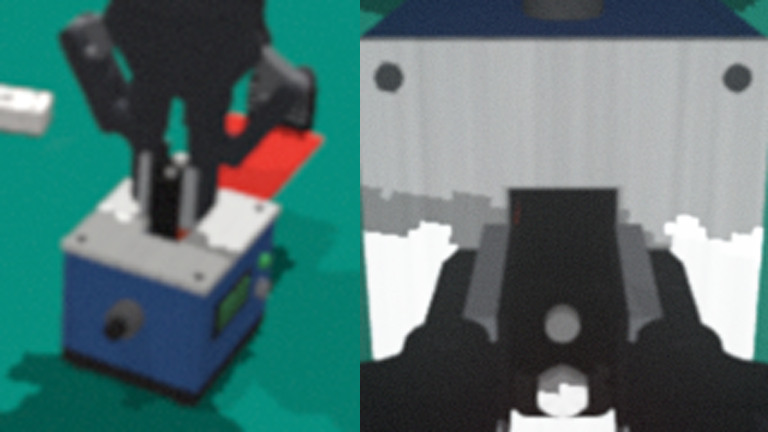

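The battery is through the window with no contact force, and the fingers are above the plate. One depth check before I hand it in.

Run:
```python
from h import *
c=dict(np.load("pics/g.npz")); W=world(c); z=W[...,2]; a=np.deg2rad(9.9)
G=np.array([[np.cos(a),np.sin(a)],[-np.sin(a),np.cos(a)]]); L=(W[...,:2]-[473.65,-229.95])@G.T
for col in (305,314,323): print([(r,z[r,col].round(1),L[r,col].round(1).tolist()) for r in range(262,302,3)])
M=(abs(L[...,0])<7)&(abs(L[...,1])<11)&(z>100)&(z<125); print("case top pct",np.percentile(z[M],[10,25,50,75,90]),M.sum())
P=(z>75)&(z<85)&(L[...,1]>20); print("plate z",np.median(z[P]))
for r in (269,271,273): print(r,[(u,z[r,u].round(0),L[r,u,0].round(1)) for u in range(286,346,2)])
```

```text
[(262, np.float64(79.9), [-4.5, 18.0]), (265, np.float64(80.1), [-4.5, 16.6]), (268, np.float64(75.8), [-4.6, 13.3]), (271, np.float64(79.7), [-4.5, 13.3]), (274, np.float64(83.1), [-4.4, 13.2]), (277, np.float64(86.8), [-4.3, 13.3]), (280, np.float64(90.1), [-4.2, 13.2]), (283, np.float64(92.6), [-4.2, 12.9]), (286, np.float64(95.7), [-4.1, 12.9]), (289, np.float64(99.7), [-4.0, 13.4]), (292, np.float64(101.5), [-3.9, 12.9]), (295, np.float64(104.6), [-3.9, 13.0]), (298, np.float64(107.8), [-3.8, 13.3]), (301, np.float64(110.2), [-3.7, 13.2])]
[(262, np.float64(80.9), [-0.2, 18.4]), (265, np.float64(80.3), [-0.2, 16.6]), (268, np.float64(75.4), [-0.2, 13.1]), (271, np.float64(79.3), [-0.2, 13.1]), (274, np.float64(82.6), [-0.2, 13.0]), (277, np.float64(86.8), [-0.2, 13.3]), (280, np.float64(88.9), [-0.2, 12.7]), (283, np.float64(92.7), [-0.2, 12.9]), (286, np.float64(95.6), [-0.2, 12.9]), (289, np.float64(100.4), [-0.2, 13.7]), (292, np.float64(101.4), [-0.2, 12.8]), (295, np.float64(104.2), [-0.2, 12.8]), (298, np.float64(107.8), [-0.2, 13.3]), (301, np.float64(109.1), [-0.2, 12.7]
[... 3828 characters left out ...]
), np.float64(-1.1)), (314, np.float64(82.0), np.float64(-0.2)), (316, np.float64(82.0), np.float64(0.8)), (318, np.float64(82.0), np.float64(1.7)), (320, np.float64(81.0), np.float64(2.6)), (322, np.float64(82.0), np.float64(3.6)), (324, np.float64(81.0), np.float64(4.6)), (326, np.float64(82.0), np.float64(5.5)), (328, np.float64(81.0), np.float64(6.5)), (330, np.float64(80.0), np.float64(7.5)), (332, np.float64(76.0), np.float64(8.7)), (334, np.float64(14.0), np.float64(13.6)), (336, np.float64(14.0), np.float64(15.0)), (338, np.float64(80.0), np.float64(11.3)), (340, np.float64(80.0), np.float64(12.2)), (342, np.float64(82.0), np.float64(13.0)), (344, np.float64(80.0), np.float64(14.1))]
```

It's centred with gaps of about 2 mm all round and 12 mm deep. I'll lower it another 2.5 mm so a full centimetre is below the plate's underside too, then hand it in.

Run:
```python
from workcell import *
from h import *
e=read_state(); f0=e["ft_force"]
hit=movel([474.26,-228.9,82.7],max_speed=8,guard=6); wait(.6); s=read_state()
print(hit,s["eef_pos"],s["ft_force"]-f0,s["finger_gap"],abs(s["qvel"]).max(),s["time"])
if not hit and abs(s["eef_pos"][:2]-[474.27,-228.9]).max()<.6: print(finish_job())
```

```text
False [ 474.25735381 -228.91332688   82.71255396] [ 0.41122034 -0.8606297   0.14116808] 16.50592849491259 0.0014488377444545045 25.3667
the job is handed in; nothing more can be done
None
```

The job is handed in: the slide is out at its stop, and the battery is held upright and still about 14.5 mm below the plate's upper face, with about 2 mm clear of the window's edges, at 25.4 s of the 45 s allowed.

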